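Close the bayonet lid of the watch pressure tester

TASK

Close the watch pressure tester on the bench for a leak test: press its raised lid straight down until it is fully seated on the collar, then push the red-tipped handle round clockwise (seen from above) to the end of its slot so that the lid is locked. Only push: do not grip the handle, do not pull the lid up, and leave the bottle, the carton and the loupe where they stand.

Things in the scene. Friction and masses are not known exactly. Their poses are not given: they have to be found in the camera images.
- tester: Watch pressure tester, fixed to the bench: blue base 185 x 140 mm, 45 mm high; on it a clear upright chamber 100 mm across, topped by an aluminium collar 104 mm across (rim: see point collar). Origin: on the bench surface, on the common upright axis of chamber, lid and handle; z up. The base runs from 110 mm on -x to 75 mm on +x; a gauge under 95 mm high looks along -x.
- collar (a point): Centre of the collar's rim, 170 mm above the bench, on the axis; fixed. Two opposite L-shaped slots in the collar wall (9 mm wide straight down from the rim, then 60 degrees round) guide two brass pins of the lid. The lid over it is an aluminium cover 107 mm across, 10 mm thick, with a dark hub in the middle and a crossbar handle on the hub.
- lid (a joint): How far the lid is pressed down, m: 0 to 0.006 at the start (a gap of 20 to 14 mm between cover and rim), 0.020 when the cover sits on the rim; negative when pulled up. A tight seal holds it at any height; about 5 to 6 N of push moves it down, then it stops firmly. The handle can turn only when this is above 0.018.
- handle (a joint): Turn of the cover and handle, rad, growing clockwise seen from above: about 0 at the start (pins in the upright legs of the slots, play of 0.03 either way), 1.05 (60 degrees) at the end of the slots, up to 1.09 with the play. About 2 N at a handle end turns it; it stays where it is left.
- lid_top (a point): Centre of the flat black round press pad, 34 mm across, on top of the hub: the highest point of the tester, on its axis, 41 mm above the underside of the cover (so 231 mm above the bench with joint lid at 0, 211 mm when seated). Moves with the lid.
- handle_end_a (a point): Middle of one red end of the crossbar handle, 64 mm from the axis. The straight bar is 154 mm long over all, 14 x 14 mm; its red ends are 26 mm long, 16 x 16 mm, and stand out beyond the cover's edge. The point is at the bar's mid-height: 11 mm below lid_top, 20 mm above the cover's top (200 mm above the bench when seated). Moves and turns with the handle.
- handle_end_b (a point): Middle of the other red end of the same bar, on the far side of the axis, same sizes.
- bottle: White bottle with a cream cap, 48 mm across, 100 mm high, standing loose near the tester; origin at the centre of its underside. Leave it alone.
- carton: Small dark carton with an orange top, 36 x 56 x 70 mm high, standing loose near the tester; origin at the centre of its underside. Leave it alone.
- loupe: Watchmaker's aluminium eye loupe, a cone 38 mm across and 36 mm high, standing loose near the tester; origin at the centre of its underside. Leave it alone.
- bar: The crossbar handle itself, the part that is pushed (steel bar with a red end piece at each end; sizes under handle_end_a). Origin on the axis, at the underside of the cover, 30 mm below the bar's mid-height; it moves and turns with the lid. Its own y axis runs along the bar towards handle_end_a. It is to be pushed, not gripped.

How it is judged:
By the outcome, as a careful person would: the job done as asked, in the order asked, and still so for the second after the job is handed in, with the robot touching nothing.
It also fails if it takes over 40 s, if anything falls off the work surface, if the arm or the gripper's body presses on something with over 40 N, if the wrist force passes 120 N, or if a joint passes its speed limit or range.

ROBOT

A 7-joint arm with a two-finger parallel gripper is mounted at the origin on the work surface. World frame = base frame: x ahead of the robot, y to its left, z up, the work surface at z = 0. Lengths are in m, angles in degrees, forces in N, time in s.
With the tool pointing down it reaches from about 0.35 to 0.9 m from the base axis. Payload 8.1 kg.
Tool frame: the origin (TCP) lies where the fingers leave the gripper's body, on its centre line; the fingertips stand 73 mm ahead of it and the grasp point (between the pads) lies 54 mm ahead of it; z points along the fingers, y is the line along which they close (so a half turn about z gives the same grasp; the last joint's range is limited). The gripper opens to 85 mm and grips with 20 to 120 N. Pads are 22 mm wide; open, the fingers measure 114 mm over their backs; the gripper's body (76 mm by 85 mm) begins 54 mm behind the grasp point. The pads swing forward as they close: fully open they stand 13 mm farther back than shut.
Start: joints at [-78.129, 24.895, 1.432, 90.138, -0.665, 64.973, -4.303], TCP at [0.191, 0.595, 0.304] pointing down, gripper open.
Joint ranges: [-149.89, 149.89], [-25.12, 119.58], [-72.63, 75.52], [4.76, 147.25], [-75.54, 255.54], [6.69, 114.76], [-157.13, 157.13]. Speed limits (degrees/s): [127.2, 127.2, 172.46, 172.46, 180, 180, 180].

INTERFACE

Orientations are given as [roll, pitch, yaw] about the fixed x, y, z axes, in that order (R = Rz(yaw) Ry(pitch) Rx(roll)).
In Python, from cell import manip gives the robot as it stands. Calls block until the motion is done:
- manip.move_ptp(position, orientation): joint-space move of the TCP to a pose.
- manip.servo_line(position, orientation=None, v=0.15, stop_force=None): straight line of the TCP; orientation=None keeps the orientation; v is the mean speed in m/s. With stop_force (N) it stops when the force on the tool has changed by that much, and returns True; else False.
- manip.set_joints(angles): joint-space move.
- manip.open() and manip.gripper_close(effort=None): open the fingers fully, or close them until they stop; effort is the grip in N (None keeps the last).
- manip.dwell(seconds).
- manip.solve_ik(position, orientation): joint angles nearest the present ones, or None.
- manip.grab_frame(name): name is "scene" or "top" or "wrist"; returns (picture, depth): 400x640x3 uint8, blue, green, red; 400x640 float32, m along the optical axis (not along the pixel's ray), 0 where there is no reading.
- manip.calibration(name): a dict with "intrinsics" (3x3 intrinsics, pixels), "eye" and "rotation" of the camera in the world; the wrist camera has in their place "hand_eye" (4x4, takes a point from camera to tool coordinates, whose origin is the TCP and whose axes are the flange's). Camera axes: x right, y down, z forward; pixel columns grow to the right and rows downward; lengths in m; the calibration is good to about 2 mm. A picture is of the moment at which its call begins: read the wrist's pose just before it. calibration takes no time and is no camera call.
A pose or a line that the arm cannot do raises manip.Unreachable and nothing moves.
- manip.job_done(): hands the job in; it is judged then, once.
Readings, each from a call of its own:
- manip.get_time_s(): time.
- manip.get_joints(): joint angles.
- manip.get_joint_velocities(): joint speeds.
- manip.get_joint_torque(): joint torques, N m.
- manip.get_tcp_pos(): TCP position.
- manip.get_ee_rot(): TCP orientation.
- manip.get_ft_force(): force on the tool from outside, world axes, zero at the start.
- manip.get_torque(): the same for the moment, N m.
- manip.get_gripper_width(): finger opening in m.
- manip.get_grasp_force(): force on a finger pad.
Only numpy, scipy, OpenCV 4.12 (cv2) and the standard library are available. Lean on these libraries where they do the work, as an engineer would, in place of code of your own. Each camera call takes 0.05 s, during which the arm holds its last target. There are 200 camera calls.

## Working session

There is one attempt and no reset: what is moved stays moved. The work goes in short steps, each a Python script; the robot and the scene stay as the last script left them, time stands still between calls to the robot, and variables do not carry over. Pictures are saved under pics/ and viewed, at most 10 in all, crops included, and the job is handed in when it is done.

```bash
mkdir -p pics; python3 - <<'E'
from cell import manip
import cv2,numpy as np
for n in("scene","top"):
    p,d=manip.grab_frame(n); cv2.imwrite(f"pics/{n}0.png",p); np.save(f"pics/{n}0.npy",d)
    c=manip.calibration(n); print(n,c)
print(manip.get_time_s(),manip.get_ee_rot(),manip.calibration("wrist"))
E
```

```text
scene {'intrinsics': array([[463.97636049,   0.        , 327.02417506],
       [  0.        , 463.97636049, 199.68778797],
       [  0.        ,   0.        ,   1.        ]]), 'eye': array([ 1.26121194, -0.21693219,  0.85429557]), 'rotation': array([-134.05712303,    0.80307346,   65.5132308 ])}
top {'intrinsics': array([[435.86385398,   0.        , 319.36847222],
       [  0.        , 435.86385398, 191.55122527],
       [  0.        ,   0.        ,   1.        ]]), 'eye': array([0.32543127, 0.07705044, 1.31186397]), 'rotation': array([-1.66977260e+02,  1.54215738e-01, -9.26913186e+01])}
0.1 [-1.79920262e+02  4.50323027e-03  1.62247241e+02] {'intrinsics': array([[347.10425821,   0.        , 318.88216134],
       [  0.        , 347.10425821, 200.96307924],
       [  0.        ,   0.        ,   1.        ]]), 'hand_eye': array([[-6.44568882e-05, -9.47545097e-01, -3.19622097e-01,
         8.11836097e-02],
       [ 9.99999941e-01, -1.68558410e-04,  2.98038875e-04,
        -3.67410784e-04],
       [-3.36280267e-04, -3.19622059e-01,  9.47545052e-01,
        -6.99325159e-02],
       [ 0.00000000e+00,  0.00000000e+00,  0.00000000e+00,
         1.00000000e+00]])}
```

View pics/scene0.png

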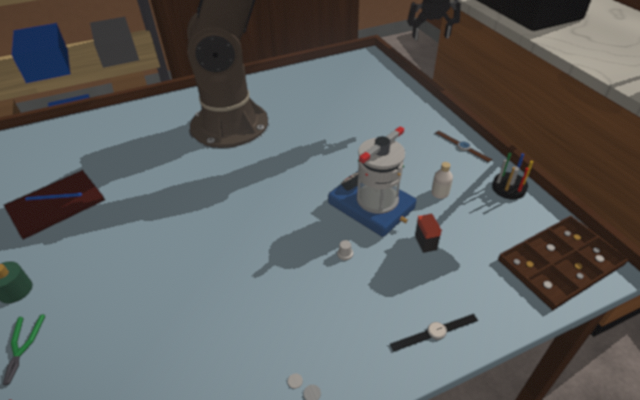

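View pics/top0.png

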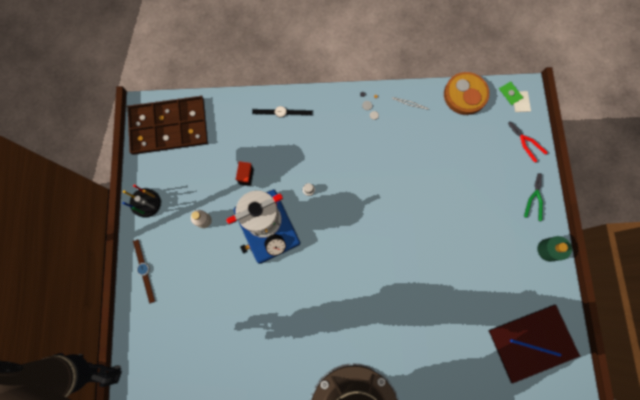

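The scene view shows the tester lid at about (381,150), with red ends at (365,157) and (400,130). In the top view the hub is at (255,209) and the red ends at (231,219) and (277,198). The carton is at (244,173), the bottle at (200,218) and the loupe at (308,188).

```bash
cat > h.py <<'E'
from cell import manip
import cv2,numpy as np
from scipy.spatial.transform import Rotation as R
def cam(n,tcp=None,rot=None):
    c=manip.calibration(n);K=c["intrinsics"]
    if n=="wrist":
        T=c["hand_eye"];Rt=R.from_euler("xyz",rot,degrees=True).as_matrix()
        return K,Rt@T[:3,:3],Rt@T[:3,3]+tcp
    return K,R.from_euler("xyz",c["rotation"],degrees=True).as_matrix(),np.array(c["eye"])
def ray(cm,px):
    K,Rm,e=cm; d=Rm@np.linalg.solve(K,[px[0],px[1],1.]); return e,d
def plane(cm,px,z):
    e,d=ray(cm,px); return e+d*(z-e[2])/d[2]
def tri(c1,p1,c2,p2):
    e1,d1=ray(c1,p1);e2,d2=ray(c2,p2)
    s=np.linalg.lstsq(np.c_[d1,-d2],e2-e1,rcond=None)[0]
    a,b=e1+s[0]*d1,e2+s[1]*d2
    return (a+b)/2,np.linalg.norm(a-b)
def blobs(p,roi,mask="red",amin=8):
    x0,y0,x1,y1=roi; q=cv2.cvtColor(p[y0:y1,x0:x1],cv2.COLOR_BGR2HSV)
    if mask=="red": m=((q[...,0]<8)|(q[...,0]>172))&(q[...,1]>150)&(q[...,2]>90)
    else: m=(q[...,2]<60)
    n,l,s,c=cv2.connectedComponentsWithStats(m.astype(np.uint8))
    return [(c[i]+[x0,y0],s[i,4]) for i in range(1,n) if s[i,4]>=amin]
E
python3 - <<'E'
from h import *
S,T=cam("scene"),cam("top")
ps,pt=cv2.imread("pics/scene0.png"),cv2.imread("pics/top0.png")
bs=blobs(ps,(350,115,415,170));bt=blobs(pt,(220,185,290,230))
print(bs,bt); print(blobs(ps,(365,130,400,160),"d"),blobs(pt,(240,195,270,225),"d"))
for a,_ in bs:
    for b,_ in bt: print(tri(S,a,T,b))
for n,p,z in(("carton",(244,168),.07),("bottle",(199,216),.1),("loupe",(308,188),.036),("pad",(255,209),.228)):print(n,plane(T,p,z))
print(plane(S,(382,146),.228))
E
```

```text
[(array([399.875     , 129.79166667]), np.int32(24)), (array([364.11111111, 156.81481481]), np.int32(54))] [(array([277.25490196, 197.33333333]), np.int32(51)), (array([230.97959184, 219.08163265]), np.int32(49))]
[(array([382.80272109, 144.59863946]), np.int32(147))] [(array([254.97794118, 208.95588235]), np.int32(136))]
(array([0.57587431, 0.20869507, 0.27566341]), np.float64(0.08328244323396622))
(array([0.51788302, 0.2969557 , 0.21746779]), np.float64(0.002346341367007657))
(array([0.56882771, 0.17733412, 0.21566647]), np.float64(0.0005118386736935838))
(array([0.51110357, 0.26187165, 0.16030674]), np.float64(0.09370199716649481))
carton [0.69466508 0.28659444 0.07      ]
bottle [0.55103827 0.40944808 0.1       ]
loupe [0.63294682 0.1002943  0.036     ]
pad [0.5384633  0.23298731 0.228     ]
[0.56567049 0.22306211 0.228     ]
```

```bash
python3 - <<'E'
from h import *
manip.gripper_close(20)
print(manip.get_time_s())
manip.move_ptp([.542,.236,.40],[180,0,113])
t,r=manip.get_tcp_pos(),manip.get_ee_rot(); p,d=manip.grab_frame("wrist")
cv2.imwrite("pics/w1.png",p); print(manip.get_time_s(),t,r,manip.get_joints(),manip.get_gripper_width())
W=cam("wrist",t,r); bs=blobs(p,(0,0,640,400),amin=100)
for b,a in bs: print(b,a,plane(W,b,.2165))
E
```

```text
0.8667
2.775 [0.54125205 0.23775218 0.39955474] [-1.79957264e+02 -3.39877044e-02  1.13175737e+02] [-46.35103982  18.65750145  24.31048856  87.90888349  -7.86116108
  75.16850931   2.02345671] -0.0002671775418279824
[321.99174691 114.60385144] 727 [0.51981357 0.29470272 0.2165    ]
[451.55578371 165.55920602] 1461 [0.62297856 0.29874415 0.2165    ]
```

View pics/w1.png

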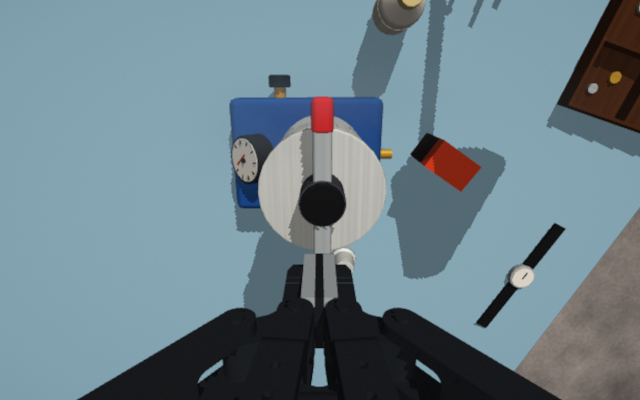

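The wrist view shows the black pad at (322,204), red end A at (322,114), and the gripper tips at about (320,258). The carton at (445,160) and the bottle at (400,10) are both clear of the work. Next I press the lid.

```bash
python3 - <<'E'
from h import *
p=cv2.imread("pics/w1.png");t,r=manip.get_tcp_pos(),manip.get_ee_rot();W=cam("wrist",t,r)
# pad centre: black disc top face, fitted by circle on its contour
b=[b for b,a in blobs(p,(290,170,355,232),"d",300)];print(b)
c=plane(W,(322,203),.2275);a=plane(W,(322,114.6),.2165);print(c,a,np.degrees(np.arctan2(*(a-c)[1::-1])))
c=(c[:2]+[.5434,.2371])/2;print(c)
manip.servo_line([*c,.318],[180,0,113],v=.12)
f0=manip.get_ft_force()
print(manip.servo_line([*c,.277],v=.03,stop_force=25))
print(manip.get_time_s(),manip.get_tcp_pos(),manip.get_ft_force()-f0,f0)
E
```

```text
[array([321.63365222, 201.51435003])]
[0.54451595 0.23719581 0.2275    ] [0.51982266 0.29466168 0.2165    ] 113.25337136308649
[0.54395798 0.23714791]
True
4.6917 [0.54399992 0.23711875 0.28360892] [-2.76655794 -1.00477043  8.18843218] [-0.75774343  0.12223124  1.19381427]
```

```bash
python3 - <<'E'
from h import *
c=np.array([.544,.237])
def pose(th,off,z=.268):
    ph=np.radians(113.2-th);u=np.array([np.cos(ph),np.sin(ph)]);tc=np.array([u[1],-u[0]])
    q=c+.065*u-off*tc
    return [*q,z],[180,0,113-th],tc
manip.servo_line([*c,.32],v=.15)
q,o,_=pose(0,.042,.32); manip.servo_line(q,o,v=.15)
q,o,_=pose(0,.042); print("down",manip.servo_line(q,o,v=.1,stop_force=10))
f0=manip.get_ft_force()
for th in [0]+list(range(8,49,8))+list(range(52,85,3)):
    q,o,tc=pose(th,.022); s=manip.servo_line(q,o,v=.06,stop_force=18)
    f=manip.get_ft_force()-f0; ft=-f[:2]@tc
    print(th,s,round(ft,1),f.round(1),round(manip.get_time_s(),2))
    if s or ft>14: break
print(manip.get_tcp_pos())
E
```

```text
down False
0 False -0.7 [ 0.9 -0.3 -0.3] 6.91
8 False -0.3 [ 0.2  0.3 -0.7] 7.22
16 False -0.4 [ 0.5 -0.6 -0.6] 7.53
24 False -0.1 [ 0.1  0.1 -0.8] 7.83
32 False 0.6 [-0.6  0.3  0. ] 8.14
40 False 0.4 [-0.4  0.1  0.6] 8.45
48 False 0.8 [-0.9 -0.2 -0.9] 8.76
52 False 0.9 [-0.6  0.9 -0.3] 9.01
55 False 1.4 [-1.6  0.2 -0.7] 9.26
58 False 0.4 [ 0.1  0.9 -0.3] 9.51
61 False 0.7 [-0.7  0.4  0.9] 9.76
64 False 4.6 [-4.9  1.4  0.9] 10.01
67 False 12.6 [-12.4   5.3   5.2] 10.26
70 False 19.6 [-20.    8.1   9.8] 10.51
[0.57182693 0.30139726 0.26755143]
```

The force climbed at 64–70°, which suggests the end of the slot. I'll back off and check with the cameras.

```bash
python3 - <<'E'
from h import *
c=np.array([.544,.237]);ph=np.radians(113.2-70);u=np.array([np.cos(ph),np.sin(ph)]);tc=np.array([u[1],-u[0]])
q=c+.065*u-.045*tc
manip.servo_line([*q,.268],v=.1); manip.servo_line([*q,.34],v=.15)
manip.move_ptp([.50,.23,.42],[180,0,53])
t,r=manip.get_tcp_pos(),manip.get_ee_rot(); p,d=manip.grab_frame("wrist"); cv2.imwrite("pics/w2.png",p)
W=cam("wrist",t,r)
for b,a in blobs(p,(0,0,640,400),amin=100):
    x=plane(W,b,.2); print(b,a,x,np.degrees(np.arctan2(x[1]-c[1],x[0]-c[0])),np.linalg.norm(x[:2]-c))
p,_=manip.grab_frame("scene"); cv2.imwrite("pics/s2.png",cv2.resize(p[100:260,300:480],None,fx=3,fy=3)); print(manip.get_time_s())
E
```

```text
[422.64098613  11.92835131] 1298 [0.64198326 0.28928623 0.2       ] 28.08545761843434 0.11106110744314764
[362.70992366  64.04580153] 655 [0.58583554 0.28640462 0.2       ] 49.742272098417665 0.06473815301725619
[353.30143541 221.05980861] 418 [0.50430547 0.18347031 0.2       ] -126.55849899752523 0.06664145179653362
12.2083
```

View pics/w2.png

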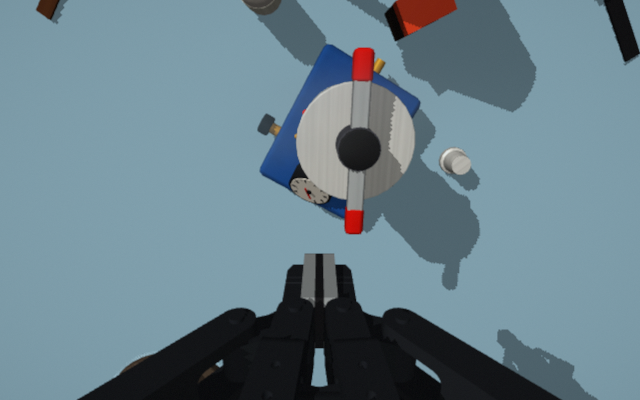

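View pics/s2.png

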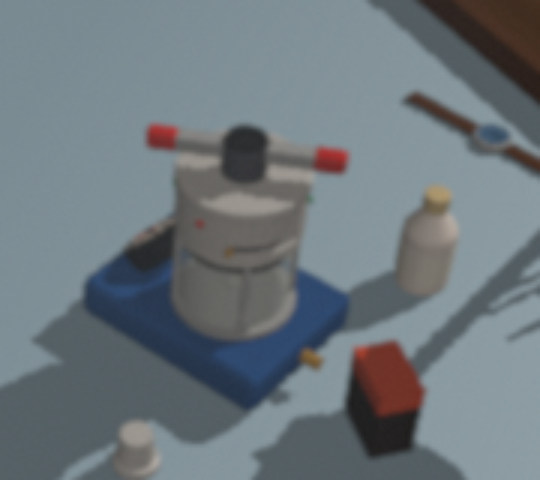

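The bar has turned about 61.6° to the end of its slot and the cover sits on the collar. In the wrist view the red ends are at (363,64) and (353,221). The bottle, carton and loupe still stand where they were, and the gripper is clear.

```bash
python3 -c "
from cell import manip
print(manip.job_done())"
```

```text
the job is handed in; nothing more can be done
None
```

The lid is pressed down onto the collar and the handle pushed clockwise about 61.6° to the end of its slot, locking it; bottle, carton and loupe were not touched, and I handed the job in at about 12 s (the hand-in returned no verdict).

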